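# Unload the clamped specimen fixture

## Robot

A 6-joint arm with a two-finger parallel gripper is mounted at the origin on the work surface. World frame = base frame: x ahead of the robot, y to its left, z up, the work surface at z = 0. Lengths are in m, angles in rad, forces in N, time in s.
With the tool pointing down it reaches from about 0.35 to 0.875 m from the base axis. Payload 4.2 kg.
Tool frame: the origin (TCP) lies on the centre line of the jaws, within the pads' length; the fingertips stand 22 mm ahead of it and the grasp point (between the pads) lies 3 mm ahead of it; x points along the fingers, y is the direction in which the jaws open and shut, and the axes are right-handed (so a half turn about x gives the same grasp; the last joint's range is limited). The gripper opens to 87 mm and grips with 3 to 60 N. Pads are 19 mm wide; open, the fingers measure 117 mm over their backs; the gripper's body (75 mm by 190 mm) begins 51 mm behind the grasp point.
Start: joints at [-1.069, 0.385, 0.008, 0, -1.194, -0.259], TCP at [0.15, -0.607, 0.245] pointing down, gripper open.
Joint ranges: [-3.14, 3.14], [-1.21, 2.06], [-1.07, 1.41], [-3.16, 2.05], [-2.99, -0.16], [-3.1, 3.1]. Speed limits (rad/s): [2.79, 2.79, 3.14, 3.14, 3.14, 3.14].

## Interface

Orientations are given as a unit quaternion [x, y, z, w].
In Python, from cell import arm, planner, readout, vision gives the robot as it stands. Calls block until the motion is done:
- arm.move_to(position, orientation): joint-space move of the TCP to a pose.
- arm.move_linear(position, rate=0.15, rot=None, threshold=None): straight line of the TCP; rot=None keeps the orientation; rate is the mean speed in m/s. With threshold (N) it stops when the force on the tool has changed by that much, and returns True; else False.
- arm.movej(angles): joint-space move.
- arm.gripper_to(opening, effort=None): finger opening in m; effort is the grip in N (None keeps the last); returns when the fingers have stopped.
- arm.wait(seconds).
- planner.solve_ik(position, orientation): joint angles nearest the present ones, or None.
- readout.get_state(): the state.
- vision.grab_frame(name): name is "scene" or "top" or "wrist"; returns (picture, depth): 420x560x3 uint8, red, green, blue; 420x560 float32, m along the optical axis (not along the pixel's ray), 0 where there is no reading.
- vision.calibration(name): a dict with "fov_y" (degrees; the focal length in pixels is half the picture's height over the tangent of half this angle, whatever the lens; pixels are square), "cx", "cy" (the principal point, pixels), "D" ([k1, k2, p1, p2, k3] as OpenCV has them; the pictures are not rectified), "R" (3x3) and "t" (3): a world point X has camera coordinates R X + t. Camera axes: x right, y down, z forward; pixel columns grow to the right and rows downward; lengths in m; the calibration is good to about 2 mm. A picture is of the moment at which its call begins: read the wrist's pose just before it. calibration takes no time and is no camera call; for the wrist camera it gives the pose at the moment of the call.
A pose or a line that the arm cannot do raises arm.Unreachable and nothing moves.
- arm.finish_job(): hands the job in, once; it reports no verdict.
The state is a dict: "time": time; "joint_positions": joint angles; "dq": joint speeds; "joint_efforts": joint torques, N m; "tool_pos": TCP position; "tool_rot": TCP orientation; "contact_force": force on the tool from outside, world axes, zero at the start; "wrist_torque": the same for the moment, N m; "width": finger opening in m.
Only numpy, scipy, OpenCV 4.12 (cv2) and the standard library are available. Lean on these libraries where they do the work, as an engineer would, in place of code of your own. Each camera call takes 0.05 s, during which the arm holds its last target.

## Task

Unload the specimen fixture: flip the direction tab on top of the ratchet over to the loosen side (green dot), then swing the ratchet handle to and fro until the hex bolt is turned fully loose, with the hold-down clamp still closed. Only then flip the clamp arm up past centre so that it stays open, lift out every specimen block there is (two to four) and stand them all upright in the white tray, flat on its floor. Do not disturb the other things on the bench.

Things in the scene. Friction and masses are not known exactly. Their poses are not given: they have to be found in the camera images.
- fixture: Specimen fixture: aluminium base plate 12 mm thick, fixed to the bench, spanning x -57..98, y -210..115 mm of its own frame. Origin: at bench height under the middle of the row of nests; x points away from the robot (within 0.2 rad), y to the left along the row, z up. The blue clamp bracket stands at x 47..81, |y| < 19, up to z 74 mm.
- nest_row (a point): Middle of the row of four nests, on the plate's top, 12 mm above the bench. Nests lie at fixture y -78, -26, 26, 78 mm, x 0, parted by ribs 5 mm high; some are empty. A fixed rail (x -31..-17, top 24 mm above the bench) bounds the row on the robot's side, the steel side jaw on the far side.
- jaw_lip (a point): Middle of the inner edge of the side jaw's lip, 26 mm above the bench (lip 5 mm thick). Bolt tight: at fixture x 12.5 mm, 4.5 mm over the specimens' feet, so they cannot be lifted. The jaw backs off to +x by 4.4 mm per rad of the bolt.
- bolt (a joint): Turn of the upright hex bolt at the fixture's right (-y) end, whose brass cam drives the side jaw: 0 = tight, grows counter-clockwise seen from above (loosening), stop at 2.2 rad = fully loose. Stiff (0.35 N m); only the ratchet wrench sitting on it turns it.
- handle (a joint): Swing of the ratchet about the bolt: 0 = handle along fixture -x (to the robot), positive = counter-clockwise from above (grip end towards -y), stops at -0.4 and 0.8. Friction 0.25 N m, plus the bolt's when driving; up to 0.4 rad of a stroke is lost before it bites. Tab on loosen: the counter-clockwise swing turns the bolt, the swing back clicks freely; on tighten it only clicks that way.
- tab (a joint): Direction tab of the ratchet, turning about the bolt axis on top of the head, relative to the handle: +0.6 rad = full loosen side (over to the green dot, counter-clockwise seen from above), -0.6 = full tighten side (red dot). Stays where it is left (0.12 N m); it engages the loosening drive only above about +0.3.
- bolt_axis (a point): On the bolt and ratchet axis at the height of the handle's middle, 58 mm above the bench; at fixture x 48, y -160 mm. The round steel ratchet head is 52 mm across, from 45 to 71 mm above the bench.
- handle_grip (a point): Middle of the handle's black grip (level round bar 20 mm thick, from 80 to 175 mm from the bolt axis); this point is 125 mm from the axis, 58 mm above the bench. Its x axis points along the handle to the bolt.
- tab_tip (a point): Centre of the tab's upright orange finger piece: 9 mm thick (across), 14 mm along its arm, from 72 to 96 mm above the bench; this point 84 mm up, 36 mm from the bolt axis, on the side away from the handle. Its x axis points outward along the tab. A black arm (72..77 mm up) joins it to the head.
- clamp (a joint): Toggle hold-down clamp arm: 0 = closed (level, presser bar on the specimens), grows as it lifts, upright at 1.57 rad, stop at 1.95. Let go short of upright it falls shut; past upright it falls back to its stop and stays. About 1.5 N at the grip lifts it.
- clamp_hinge (a point): Hinge of the clamp arm, fixed at fixture x 60, y 0, z 62 mm; the axis is along fixture y. A presser bar (190 mm along y, 14 mm wide, 9 mm thick) crosses the arm 60 mm from the hinge, over the row of specimens; closed, its underside is 58.5 mm above the bench.
- clamp_grip (a point): Middle of the free part of the red grip bar at the clamp arm's end: round, 14 mm thick, along fixture y, free from 24 mm left to 31 mm right of this point, then the blue arm (14 mm wide, at fixture y 0). About 122 mm from the hinge; closed, it is at fixture x -62, y 38, z 66 mm; it swings up and away from the robot.
- tray: White open tray, loose, 150 x 150 mm outside, 22 mm high, walls and floor 5 mm thick, 0.7 kg. Origin: centre of its underside. Its sides start within about 0.3 rad of the bench's x and y.
- specimen1: Specimen block (may be absent), about 90 g: square aluminium foot 34 x 34 x 8 mm with a square blue resin stem 20 x 20 mm above it, total height 46 mm, copper dot on the polished top. Origin: centre of the underside; z up the stem. Starts standing in a nest of the fixture, square to it, 12 mm above the bench; nearest neighbour 52 mm away.
- specimen2: Specimen block (may be absent), about 90 g: square aluminium foot 34 x 34 x 8 mm with a square blue resin stem 20 x 20 mm above it, total height 46 mm, copper dot on the polished top. Origin: centre of the underside; z up the stem. Starts standing in a nest of the fixture, square to it, 12 mm above the bench; nearest neighbour 52 mm away.
- specimen3: Specimen block (may be absent), about 90 g: square aluminium foot 34 x 34 x 8 mm with a square blue resin stem 20 x 20 mm above it, total height 46 mm, copper dot on the polished top. Origin: centre of the underside; z up the stem. Starts standing in a nest of the fixture, square to it, 12 mm above the bench; nearest neighbour 52 mm away.
- specimen4: Specimen block (may be absent), about 90 g: square aluminium foot 34 x 34 x 8 mm with a square blue resin stem 20 x 20 mm above it, total height 46 mm, copper dot on the polished top. Origin: centre of the underside; z up the stem. Starts standing in a nest of the fixture, square to it, 12 mm above the bench; nearest neighbour 52 mm away.
- amber_bottle: Bystander, leave alone: amber bottle, 52 mm across, 120 mm tall. Origin: its underside centre.
- resin_jar: Bystander, leave alone: grey jar, 60 mm across, 70 mm tall. Origin: its underside centre.
- beaker: Bystander, leave alone: clear beaker, 70 mm across, 90 mm tall. Origin: its underside centre.
- blue_case: Bystander, leave alone: blue case, 90 x 140 x 40 mm. Origin: its underside centre.
- screwdriver: Bystander, leave alone: screwdriver lying down. Origin: its underside centre or tool body.
- dish: Bystander, leave alone: white dish, 90 mm across, 15 mm tall. Origin: its underside centre.
- brush: Bystander, leave alone: hand brush lying down. Origin: its underside centre or tool body.

How it is judged:
By the outcome, as a careful person would: the job done as asked, in the order asked, and still so for the second after the job is handed in, with the robot touching nothing.
Of specimen1, specimen2, specimen3, specimen4 only 2 to 4 are there at a start; the rules pass over those that are not, and their reading is None.
At some moment in a run one of tray may be knocked a few centimetres aside while the robot is not near it.
Once in a run the grip may slacken for a moment while it holds something.
It also fails if it takes over 210 s, if anything falls off the work surface, if the arm or the gripper's body presses on something with over 40 N, if the wrist force passes 120 N, or if a joint passes its speed limit or range.

## Working session

There is one attempt and no reset: what is moved stays moved. The work goes in short steps, each a Python script; the robot and the scene stay as the last script left them, time stands still between calls to the robot, and variables do not carry over. Pictures are saved under pics/ and viewed, and the job is handed in when it is done.

```bash
ls; mkdir -p pics; python3 - <<'E'
from cell import arm, planner, readout, vision
import cv2
print(readout.get_state())
for n in("scene","top","wrist"):
    p,d=vision.grab_frame(n); cv2.imwrite(f"pics/a_{n}.png",p[:,:,::-1]); 
    c=vision.calibration(n); print(n,c)
E
```

```text
pics
{'time': 0.0, 'joint_positions': array([-1.06942829e+00,  3.85566105e-01,  6.65477848e-03, -5.12636839e-04,
       -1.19399614e+00, -2.58603775e-01]), 'dq': array([ 0.00027793,  0.00077252, -0.00139012,  0.00168981,  0.0007282 ,
        0.00071653]), 'joint_efforts': array([ 9.86975579e-05, -3.90664566e+01,  1.87405050e+01,  4.21971112e+00,
        1.10343355e-02, -1.68953329e-04]), 'tool_pos': array([ 0.15013974, -0.6061387 ,  0.24346309]), 'tool_rot': array([-0.08479745,  0.70203214,  0.08630874,  0.70179133]), 'contact_force': array([ 0.2029973 , -0.42403127, -0.26564982]), 'wrist_torque': array([-0.04780685,  0.00438232,  0.01937789]), 'width': 0.08727358088659076}
scene {'fov_y': 50.39030283290726, 'cx': 277.62300806433274, 'cy': 209.610732841237, 'D': array([-0.03648887,  0.        ,  0.        ,  0.        ,  0.        ]), 'R': array([[-0.60636771,  0.79507609, -0.0131233 ],
       [ 0.61614184,  0.4593421 , -0.63982347],
       [-0.50268026, -0.3960541 , -0.76840986]]), 't': array([ 0.37528509, -0.31889515,  1.71208694])}
top {'fov_y': 57.45085200237947, 'cx': 276.6265664770383, 'cy': 209.9228305039773, 'D': array([0.01403593, 0.        , 0.        , 0.        , 0.        ]), 'R': array([[ 0.00818452, -0.99995742,  0.0042617 ],
       [-0.9983454 , -0.00841376, -0.056883  ],
       [ 0.05691643, -0.00378909, -0.99837176]]), 't': array([0.01640875, 0.58687631, 1.46987564])}
wrist {'fov_y': 70.56698952619743, 'cx': 283.044034495326, 'cy': 211.06428690698513, 'D': array([0.0174748, 0.       , 0.       , 0.       , 0.       ]), 'R': array([[-0.23948069,  0.97089895,  0.00205707],
       [ 0.93996271,  0.23131836,  0.25092214],
       [ 0.24314421,  0.06202457, -0.96800509]]), 't': array([ 0.62429409, -0.0320478 ,  0.38974624])}
```

View pics/a_top.png

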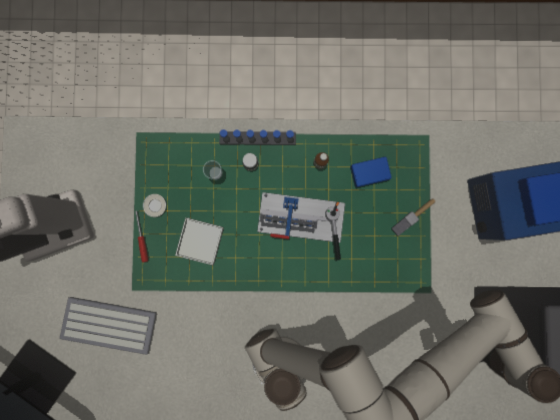

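View pics/a_scene.png

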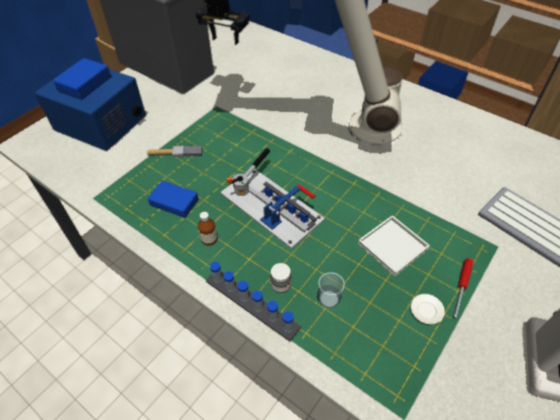

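View pics/a_wrist.png

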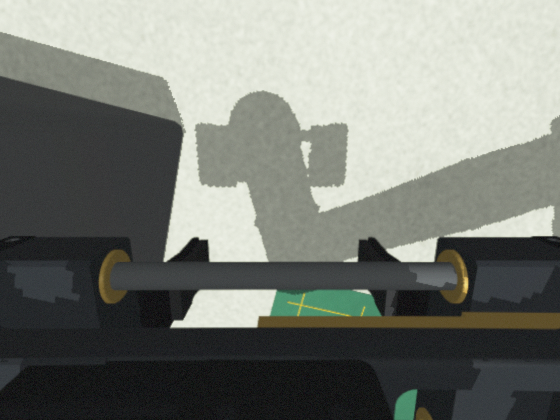

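The top view shows the plate at px (260–343, 193–240), the ratchet handle at about (335, 240), the clamp bracket at about (290, 203) and the tray at (199, 242). I'll write helpers and measure from the top view first, then move in with the wrist camera.

```bash
cat > h.py <<'E'
from cell import arm, planner, readout, vision
import cv2, numpy as np
from scipy.spatial.transform import Rotation as Rn
def K(c):
    f=210/np.tan(np.radians(c["fov_y"])/2); return np.array([[f,0,c["cx"]],[0,f,c["cy"]],[0,0,1]])
def ray(c,uv,z):
    uv=np.atleast_2d(np.array(uv,float)); n=cv2.undistortPoints(uv[:,None],K(c),c["D"])[:,0]
    d=np.c_[n,np.ones(len(n))]@c["R"]; o=-c["R"].T@c["t"]
    s=(z-o[2])/d[:,2]; return o+d*s[:,None]
def proj(c,X):
    X=np.atleast_2d(np.array(X,float)); r,_=cv2.Rodrigues(c["R"])
    return cv2.projectPoints(X,r,c["t"],K(c),c["D"])[0][:,0]
def deproj(c,d,uv):
    uv=np.atleast_2d(np.array(uv,float)); n=cv2.undistortPoints(uv[:,None],K(c),c["D"])[:,0]
    z=np.array([d[int(round(v)),int(round(u))] for u,v in uv])
    return (np.c_[n,np.ones(len(n))]*z[:,None]-c["t"])@c["R"]
def down(yaw):
    "tool x down; tool y (jaw direction) at world angle yaw"
    x=np.array([0,0,-1.]); y=np.array([np.cos(yaw),np.sin(yaw),0]); z=np.cross(x,y)
    return Rn.from_matrix(np.c_[x,y,z]).as_quat()
def snap(n,tag,box=None,s=1):
    c=vision.calibration(n); p,d=vision.grab_frame(n); q=p[:,:,::-1]
    if box: q=q[box[1]:box[3],box[0]:box[2]]
    q=cv2.resize(q,None,fx=s,fy=s,interpolation=cv2.INTER_CUBIC); cv2.imwrite(f"pics/{tag}.png",q)
    return c,p,d
def st():
    s=readout.get_state(); return dict(t=round(s["time"],2),p=s["tool_pos"].round(4),F=s["contact_force"].round(1),w=round(s["width"],4),q=s["joint_positions"].round(3))
E
python3 - <<'E'
from h import *
c,p,d=snap("top","b_top",(170,180,370,280),4)
for uv in [(260,240),(343,193),(290,203),(333,215),(336,257),(199,242)]: print(uv,ray(c,uv,0.012).round(3),deproj(c,d,uv).round(3))
# yaw currently
print(Rn.from_quat(readout.get_state()["tool_rot"]).as_matrix().round(3))
E
```

```text
(260, 240) [[0.47  0.085 0.012]] [[0.47  0.085 0.005]]
(343, 193) [[ 0.655 -0.237  0.012]] [[ 0.656 -0.238  0.007]]
(290, 203) [[ 0.614 -0.031  0.012]] [[ 0.61  -0.029  0.065]]
(333, 215) [[ 0.569 -0.198  0.012]] [[ 0.566 -0.188  0.081]]
(336, 257) [[ 0.407 -0.21   0.012]] [[ 0.41  -0.202  0.063]]
(199, 242) [[0.46  0.32  0.012]] [[0.46  0.322 0.005]]
[[-0.    -0.24   0.971]
 [ 0.001  0.971  0.24 ]
 [-1.     0.001 -0.   ]]
```

View pics/b_top.png

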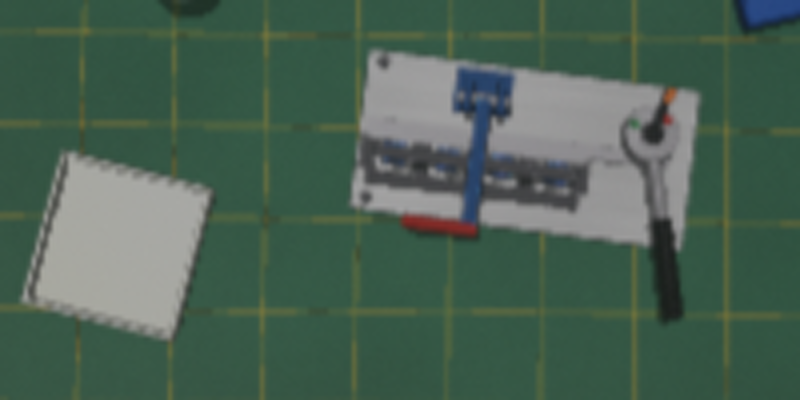

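```bash
python3 - <<'E'
from h import *
arm.move_to([0.63,-0.10,0.33],down(np.pi/2-0.12)); arm.wait(0.3)
c,p,d=snap("wrist","c1"); np.savez("c1.npz",p=p,d=d,**c)
print(st())
E
```

```text
{'t': 3.04, 'p': array([ 0.63  , -0.1003,  0.33  ]), 'F': array([ 0.7,  0.1, -0.6]), 'w': 0.0872, 'q': array([ 0.095,  0.366,  0.191, -0.   , -1.395, -1.787])}
```

View pics/c1.png

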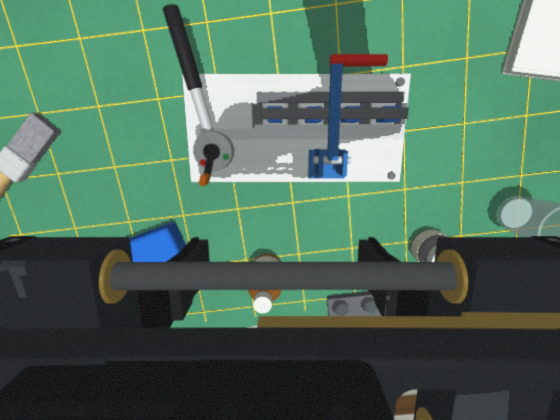

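The wrist view shows the whole plate (185–410, 74–182), the head at about (212, 151), the tab at (205, 179) beside the red dot and the clamp bar at (365, 60). Next I'll fit the plate pose.

```bash
python3 - <<'E'
from h import *
z=np.load("c1.npz"); c={k:z[k] for k in("fov_y","cx","cy","D","R","t")}; c["fov_y"]=float(c["fov_y"]); p=z["p"]
cv2.imwrite("pics/c1z.png",cv2.resize(p[40:200,170:430,::-1],None,fx=3,fy=3,interpolation=cv2.INTER_CUBIC))
hsv=cv2.cvtColor(p,cv2.COLOR_RGB2HSV)
green=((hsv[...,0]>60)&(hsv[...,0]<90)&(hsv[...,1]>90))
m=((hsv[...,1]<50)&(hsv[...,2]>110)).astype(np.uint8)
m[:60]=0;m[200:]=0;m[:,:170]=0;m[:,430:]=0
cs,_=cv2.findContours(m,0,2); k=max(cs,key=cv2.contourArea); h=cv2.convexHull(k)
a=cv2.approxPolyDP(h,5,True)[:,0]; print(a.tolist())
X=ray(c,h[:,0],0.012)[:,:2].astype(np.float32)*1000
r=cv2.minAreaRect(X); print(r)
co=ray(c,[(185,75),(410,74),(400.5,182),(191,182)],0.012); print(co.round(4))
cc=ray(c,a,0.012);print(cc.round(4))
# orange, red masks
for nm,mm,zz in [("orange",(hsv[...,0]<14)&(hsv[...,0]>5)&(hsv[...,1]>150)&(hsv[...,2]>120),.096),("red",((hsv[...,0]<5)|(hsv[...,0]>174))&(hsv[...,1]>150)&(hsv[...,2]>80),.073)]:
    n,l,s,ce=cv2.connectedComponentsWithStats(mm.astype(np.uint8))
    for i in range(1,n):
        if s[i,4]>12 and s[i,1]<235: print(nm,s[i],ce[i].round(1),ray(c,ce[i],zz).round(4))
E
```

```text
[[405, 119], [398, 181], [191, 181], [182, 75], [329, 74]]
((560.0853881835938, -73.44345092773438), (323.9786682128906, 154.1695098876953), 83.14049530029297)
[[ 0.4661 -0.2204  0.012 ]
 [ 0.5037  0.0963  0.012 ]
 [ 0.6568  0.0801  0.012 ]
 [ 0.6173 -0.2427  0.012 ]]
[[ 0.5639  0.0885  0.012 ]
 [ 0.6547  0.0763  0.012 ]
 [ 0.6158 -0.2424  0.012 ]
 [ 0.4656 -0.2246  0.012 ]
 [ 0.4893 -0.0173  0.012 ]]
red [330  55  58  11 574] [359.1  59.6] [[0.4877 0.0102 0.073 ]]
red [200 160   6   5  25] [202.6 162. ] [[ 0.5857 -0.2021  0.073 ]]
```

View pics/c1z.png

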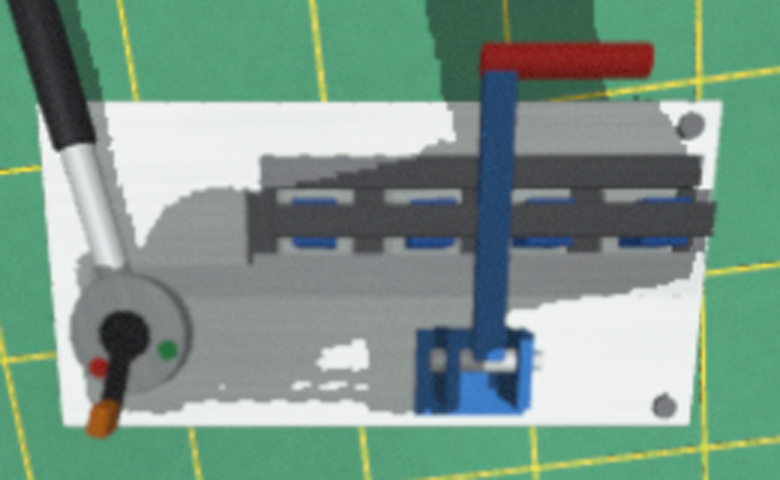

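The plate fits as 324 x 154 mm against the expected 325 x 155. All four nests show a blue stem. Next come the handle and tab angles.

```bash
cat >> h.py <<'E'
YAW=np.radians(83.14-90)
FR=np.array([[np.cos(YAW),-np.sin(YAW)],[np.sin(YAW),np.cos(YAW)]])
FO=np.array([0.5601,-0.0734])-FR@np.array([.0205,-.0475])
def fx(x,y,z): return np.r_[FO+FR@np.array([x,y])/1000.,z/1000.]
def inv(P): return np.r_[(FR.T@(np.array(P)[:2]-FO))*1000,P[2]*1000]
E
python3 - <<'E'
from h import *
z=np.load("c1.npz"); c={k:z[k] for k in("fov_y","cx","cy","D","R","t")}; c["fov_y"]=float(c["fov_y"]); p=z["p"]
g=lambda u,v:(170+u/3-.33,40+v/3-.33)
print("origin",FO)
H=inv(ray(c,g(130,330),.071)[0]); print("head",H)
hub=inv(ray(c,g(122,333),.080)[0]); print("hub",hub)
for uv in [(105,215),(75,140),(28,15)]:
    P=inv(ray(c,g(*uv),.068)[0]); v=P-[48,-160,0]; print(P,"handle",np.arctan2(-v[1],-v[0]),np.hypot(*v[:2]))
hsv=cv2.cvtColor(p,cv2.COLOR_RGB2HSV); print(hsv[174:184,200:208,0]); print(hsv[179,204])
P=inv(ray(c,g(103,410),.096)[0]);v=P-[48,-160,0]; print("tab",P,np.arctan2(v[1],v[0]),np.hypot(*v[:2]))
P=inv(ray(c,g(98,432),.084)[0]);v=P-[48,-160,0]; print("tab",P,np.arctan2(v[1],v[0]),np.hypot(*v[:2]))
for u in [(315,238),(430,238),(550,238),(660,238)]: print(inv(ray(c,g(*u),.05)[0]))
print(proj(c,[fx(48,-160,71),fx(48,-134,71),fx(48,-186,71),fx(22,-160,71)]).round(1))
E
```

```text
origin [ 0.54542034 -0.02379146]
head [  45.44995465 -157.93990183   71.        ]
hub [  46.26480522 -159.3681835    80.        ]
[  -2.57875183 -166.27653888   68.        ] handle 0.12346320854773181 50.966705571171445
[ -32.31042959 -176.69920237   68.        ] handle 0.20501184292631736 82.02821747226892
[ -79.09200841 -191.85854017   68.        ] handle 0.24561201261331886 131.0242160144927
[[34 13 11 11 13 13 15 13]
 [16 11 12 13 15 14 14 15]
 [13 12 15 14 14 14 13 14]
 [11 13 14 13 14 14 13 14]
 [11 14 14 13 14 15 15 14]
 [11 15 14 14 15 14 13 13]
 [12 14 14 14 14 14 14 14]
 [13 14 14 14 14 14 15 14]
 [14 14 15 14 14 14 14 14]
 [14 14 14 14 14 13 14 19]]
[ 15 221 157]
tab [  77.18586943 -165.55499358   96.        ] -0.18808198504768514 29.7098119814049
tab [  88.47412195 -171.60623667   84.        ] -0.27926338662770533 42.1053354991378
[  5.98035011 -76.95075141  50.        ]
[  6.08753845 -25.13060071  50.        ]
[ 6.27234943 28.87251815 50.        ]
[ 6.5062362  78.23417177 50.        ]
[[211.6 151.6]
 [231.3 151.6]
 [191.8 151.6]
 [210.3 131.2]]
```

```bash
python3 - <<'E'
from h import *
z=np.load("c1.npz"); c={k:z[k] for k in("fov_y","cx","cy","D","R","t")}; c["fov_y"]=float(c["fov_y"]); p=z["p"]
hsv=cv2.cvtColor(p,cv2.COLOR_RGB2HSV)
def big(m,box):
    q=np.zeros(m.shape,np.uint8); q[box[1]:box[3],box[0]:box[2]]=m[box[1]:box[3],box[0]:box[2]]
    n,l,s,ce=cv2.connectedComponentsWithStats(q); i=1+np.argmax(s[1:,4]); v,u=np.nonzero(l==i); return np.c_[u,v]
for nm,m,box,zz in [("grip",(hsv[...,2]<50),(150,0,215,95),.060),("tab",(abs(hsv[...,0].astype(int)-14)<5)&(hsv[...,1]>150),(190,165,225,195),.090)]:
    P=big(m,box); X=ray(c,P,zz); X=np.array([inv(x) for x in X]); r=cv2.minAreaRect(X[:,:2].astype(np.float32))
    v=np.array(r[0])-[48,-160]; print(nm,len(P),P.min(0),P.max(0),r,"ang",np.arctan2(v[1],v[0]),np.hypot(*v))
    l=cv2.fitLine(X[:,:2].astype(np.float32),2,0,.01,.01).ravel(); print(l,np.arctan2(l[1],l[0]), "y at x=48", l[3]+(48-l[2])*l[1]/l[0])
E
```

```text
grip 843 [164   5] [200  88] ((-77.9072036743164, -190.10183715820312), (94.21163177490234, 17.905176162719727), 14.159884452819824) ang -2.906918177358785 129.4555697426139
[   0.96258235    0.27098924  -83.24695    -190.72176   ] 0.27442056 y at x=48 -153.7727
tab 89 [199 173] [209 185] ((81.1367416381836, -167.2607879638672), (9.542159080505371, 16.888633728027344), 68.00836944580078) ang -0.21570689239468016 33.922893276546574
[   0.84087783   -0.54122496   81.397285   -167.38422   ] -0.57189316 y at x=48 -145.88829
```

Grip angle is about 0.24 rad (length 94 mm, 82–177 mm from the axis, which matches). The tab sits at about -0.22 rad absolute, 34 mm out. I'll straddle the tab and swing it counter-clockwise.

```bash
cat >> h.py <<'E'
def polar(r,a,z): return fx(48+r*np.cos(a),-160+r*np.sin(a),z)
E
python3 - <<'E'
from h import *
ty=lambda a: down(YAW+a+np.pi/2)
arm.gripper_to(0.034,8)
a=-0.24
arm.move_to(polar(36,a,150),ty(a)); print(st())
print(arm.move_linear(polar(36,a,102),rate=.06,threshold=10),st())
arm.gripper_to(0.0,8); print(st())
for a in [0,.25,.5,.7,.88]:
    print(a,arm.move_linear(polar(36,a,102),rate=.06,rot=ty(a),threshold=25),st())
arm.gripper_to(0.034); 
arm.move_linear(polar(36,a,160),rate=.12)
arm.move_to([0.63,-0.10,0.33],down(np.pi/2-0.12)); arm.wait(0.2)
c,p,d=snap("wrist","c2"); np.savez("c2.npz",p=p,d=d,**c)
cv2.imwrite("pics/c2z.png",cv2.resize(p[0:200,150:420,::-1],None,fx=2.9,fy=2.9,interpolation=cv2.INTER_CUBIC))
E
```

```text
{'t': 4.98, 'p': array([ 0.609 , -0.2011,  0.1515]), 'F': array([ 0.3,  0.2, -0.8]), 'w': 0.0343, 'q': array([-6.700e-02,  4.850e-01, -7.700e-02,  1.000e-03, -1.006e+00,
       -1.863e+00])}
False {'t': 5.93, 'p': array([ 0.608 , -0.2012,  0.1023]), 'F': array([ 0.1, -0. ,  0.2]), 'w': 0.0341, 'q': array([-0.067,  0.534, -0.13 ,  0.   , -0.906, -1.863])}
{'t': 6.5, 'p': array([ 0.6077, -0.2013,  0.1022]), 'F': array([-1. , -0.7,  0.7]), 'w': 0.0088, 'q': array([-0.067,  0.534, -0.13 ,  0.   , -0.906, -1.863])}
0 False {'t': 6.89, 'p': array([ 0.6098, -0.1925,  0.1022]), 'F': array([-1.1,  0.7,  2.3]), 'w': 0.0091, 'q': array([-0.053,  0.533, -0.132, -0.   , -0.905, -1.639])}
0.25 False {'t': 7.29, 'p': array([ 0.6097, -0.1835,  0.1022]), 'F': array([-0.3,  2.4,  2.3]), 'w': 0.0091, 'q': array([-0.039,  0.53 , -0.139, -0.   , -0.902, -1.405])}
0.5 False {'t': 7.69, 'p': array([ 0.6075, -0.1749,  0.1022]), 'F': array([-0.8,  2.4,  3.3]), 'w': 0.009, 'q': array([-0.025,  0.523, -0.151, -0.   , -0.896, -1.169])}
0.7 False {'t': 8.04, 'p': array([ 0.6042, -0.1685,  0.1021]), 'F': array([0.3, 2.9, 3.8]), 'w': 0.0088, 'q': array([-0.015,  0.516, -0.164, -0.   , -0.89 , -0.98 ])}
0.88 False {'t': 8.38, 'p': array([ 0.6003, -0.1635,  0.1022]), 'F': array([0.7, 2.6, 2.5]), 'w': 0.0091, 'q': array([-0.006,  0.508, -0.178, -0.   , -0.884, -0.809])}
```

View pics/c2z.png

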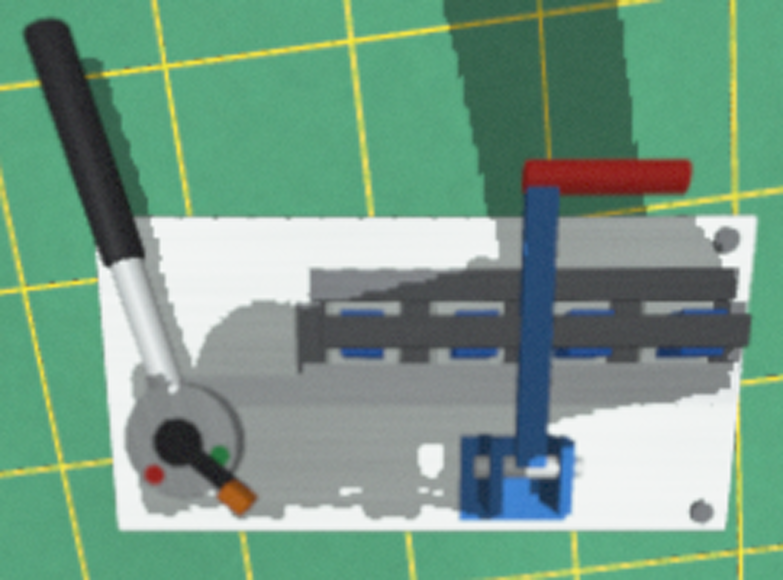

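The tab is now on the green-dot side, its tip at crop px (238, 497). Next are the handle strokes.

```bash
cat >> h.py <<'E'
RH=120
def hp(h,z=60): return polar(RH,np.pi+h,z)
def hq(h): return down(YAW+h+np.pi/2)
def swing(h0,h1,rate=.12,th=30,n=None):
    n=n or max(1,int(np.ceil(abs(h1-h0)/.25))); R=[]
    for h in np.linspace(h0,h1,n+1)[1:]:
        s=arm.move_linear(hp(h),rate=rate,rot=hq(h),threshold=th); z=readout.get_state()
        t=(FR@np.array([-np.sin(np.pi+h),np.cos(np.pi+h)])); R.append((round(float(h),2),round(float(z["contact_force"][:2]@t),1)))
        if s: R.append("STOP"); break
    return R
E
python3 - <<'E'
from h import *
for h in(-.38,.24,.78): print(planner.solve_ik(hp(h),hq(h)))
arm.gripper_to(0.045,10)
arm.move_to(hp(.24,130),hq(.24))
print(arm.move_linear(hp(.24),rate=.1,threshold=10),st())
arm.gripper_to(0,10); print(st())
print(swing(.24,-.38)); print(swing(-.38,.78)); print(st())
E
```

```text
[ 6.22995040e-02  3.81763491e-01 -5.57201440e-01 -4.44089210e-16
 -6.31831396e-01 -2.13282542e+00]
[-0.09270792  0.39663299 -0.52964777  0.         -0.64451557 -1.35781799]
[-0.20336651  0.45920181 -0.41125467  0.         -0.70033985 -0.7071594 ]
False {'t': 13.43, 'p': array([ 0.4555, -0.2028,  0.0605]), 'F': array([ 0. , -0.4,  0.5]), 'w': 0.0443, 'q': array([-0.093,  0.396, -0.529,  0.   , -0.645, -1.358])}
{'t': 13.99, 'p': array([ 0.4548, -0.2031,  0.0604]), 'F': array([-2.3, -1.8,  3.6]), 'w': 0.0198, 'q': array([-9.300e-02,  3.960e-01, -5.290e-01,  1.000e-03, -6.450e-01,
       -1.358e+00])}
[(0.03, -1.4), (-0.17, -1.2), (-0.38, 1.8)]
[(-0.15, 2.0), (0.08, -0.8), (0.32, -0.8), (0.55, -0.9), (0.78, -2.3)]
{'t': 16.98, 'p': array([ 0.4791, -0.2612,  0.0599]), 'F': array([ 0.8,  3.6, -1.5]), 'w': 0.0195, 'q': array([-0.202,  0.459, -0.412, -0.   , -0.7  , -0.712])}
```

```bash
python3 - <<'E'
from h import *
for k in range(2):
    print(swing(.78,-.38)); print(swing(-.38,.78)); print(st())
arm.gripper_to(.045); arm.move_linear(hp(.78,140),rate=.15)
arm.move_to([0.63,-0.10,0.33],down(np.pi/2-0.12)); arm.wait(0.2)
c,p,d=snap("wrist","c3"); np.savez("c3.npz",p=p,d=d,**c)
cv2.imwrite("pics/c3z.png",cv2.resize(p[0:200,150:420,::-1],None,fx=2.9,fy=2.9,interpolation=cv2.INTER_CUBIC))
print(st())
E
```

```text
[(0.55, -1.5), (0.32, -1.0), (0.08, -0.7), (-0.15, -1.1), (-0.38, -1.3)]
[(-0.15, 0.9), (0.08, -0.4), (0.32, -0.7), (0.55, -1.1), (0.78, -1.5)]
{'t': 20.82, 'p': array([ 0.4789, -0.2612,  0.0599]), 'F': array([ 2.5,  3.9, -5.5]), 'w': 0.0194, 'q': array([-0.202,  0.459, -0.413, -0.   , -0.7  , -0.712])}
[(0.55, -1.3), (0.32, -1.3), (0.08, -1.8), (-0.15, -1.3), (-0.38, -0.8)]
[(-0.15, 2.4), (0.08, -1.1), (0.32, -1.2), (0.55, -0.9), (0.78, -2.7)]
{'t': 24.65, 'p': array([ 0.4787, -0.2611,  0.06  ]), 'F': array([ 1. ,  4.2, -2.8]), 'w': 0.0196, 'q': array([-0.202,  0.458, -0.413, -0.   , -0.7  , -0.712])}
{'t': 27.46, 'p': array([ 0.6296, -0.1007,  0.3293]), 'F': array([-0.3,  0.7,  0.5]), 'w': 0.0446, 'q': array([ 0.095,  0.366,  0.19 , -0.   , -1.395, -1.786])}
```

View pics/c3z.png

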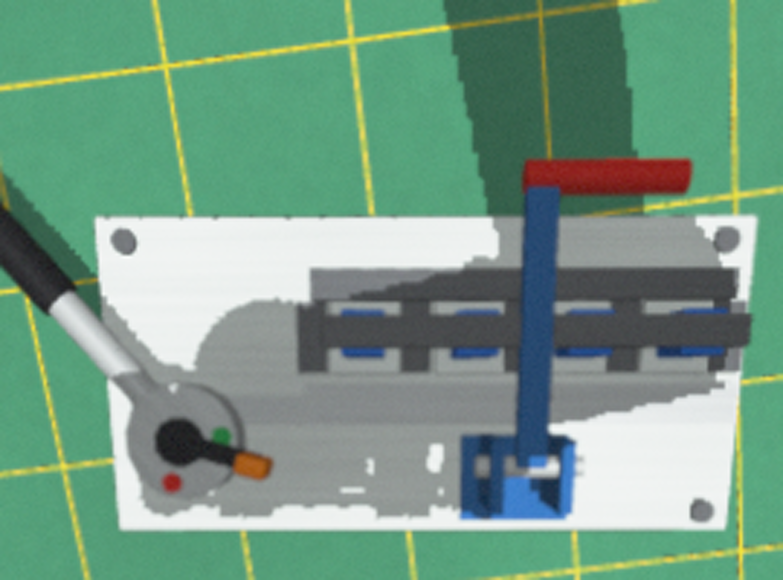

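```bash
cat >> h.py <<'E'
def big(m,box):
    q=np.zeros(m.shape,np.uint8); q[box[1]:box[3],box[0]:box[2]]=m[box[1]:box[3],box[0]:box[2]]
    n,l,s,ce=cv2.connectedComponentsWithStats(q); i=1+np.argmax(s[1:,4]); v,u=np.nonzero(l==i); return np.c_[u,v]
def load(f):
    z=np.load(f); c={k:z[k] for k in("fov_y","cx","cy","D","R","t")}; c["fov_y"]=float(c["fov_y"]); return c,z["p"],z["d"]
def prof(c,p,y,z=26,lo=-5,hi=40):
    xs=np.arange(lo,hi,1.); uv=proj(c,[fx(x,y,z) for x in xs]).astype(np.float32)
    g=cv2.cvtColor(p,cv2.COLOR_RGB2GRAY); return xs,cv2.remap(g,uv[:,0].copy(),uv[:,1].copy(),1).ravel()
E
python3 - <<'E'
from h import *
for f in("c2.npz","c3.npz"):
    c,p,d=load(f); hsv=cv2.cvtColor(p,cv2.COLOR_RGB2HSV)
    P=big((abs(hsv[...,0].astype(int)-14)<5)&(hsv[...,1]>150),(190,145,260,195)); X=inv(ray(c,P.mean(0),.090)[0]); v=X-[48,-160,0]; print(f,"tab",np.arctan2(v[1],v[0]),np.hypot(*v[:2]))
    g=big(hsv[...,2]<50,(100,0,205,110)); X=np.array([inv(x) for x in ray(c,g,.06)]); r=cv2.minAreaRect(X[:,:2].astype(np.float32)); v=np.array(r[0])-[48,-160]; print("handle",r,np.arctan2(-v[1],-v[0]))
    for y in(-70,-20,70):
        xs,q=prof(c,p,y); print(y,list(zip(xs[10:].astype(int).tolist(),q[10:].tolist())))
E
```

```text
c2.npz tab 0.9105583409879113 35.4074151566585
handle ((-76.43247985839844, -194.48558044433594), (93.57642364501953, 17.95371437072754), 16.3966121673584) 0.27035737030469387
-70 [(5, 72), (6, 73), (7, 72), (8, 73), (9, 90), (10, 119), (11, 141), (12, 149), (13, 142), (14, 139), (15, 139), (16, 140), (17, 140), (18, 139), (19, 138), (20, 139), (21, 141), (22, 142), (23, 139), (24, 141), (25, 141), (26, 142), (27, 140), (28, 140), (29, 140), (30, 142), (31, 143), (32, 146), (33, 150), (34, 151), (35, 152), (36, 152), (37, 153), (38, 153), (39, 154)]
-20 [(5, 72), (6, 74), (7, 73), (8, 70), (9, 89), (10, 117), (11, 140), (12, 148), (13, 142), (14, 139), (15, 139), (16, 141), (17, 139), (18, 138), (19, 138), (20, 139), (21, 140), (22, 141), (23, 140), (24, 139), (25, 140), (26, 140), (27, 140), (28, 140), (29, 140), (30, 141), (31, 144), (32, 147), (33, 151), (34, 154), (35, 155), (36, 155), (37, 153), (38, 154), (39, 155)]
70 [(5, 55), (6, 51), (7, 50), (8, 57), (9, 86), (10, 120), (11, 145), (12, 144), (13, 142), (14, 139), (15, 135), (16, 133), (17, 133), (18, 135), (19, 133), (20, 
[... 830 characters left out ...]
), (11, 144), (12, 152), (13, 155), (14, 156), (15, 154), (16, 145), (17, 143), (18, 146), (19, 151), (20, 149), (21, 146), (22, 143), (23, 138), (24, 136), (25, 136), (26, 137), (27, 136), (28, 135), (29, 134), (30, 135), (31, 136), (32, 137), (33, 138), (34, 136), (35, 136), (36, 137), (37, 135), (38, 135), (39, 135)]
70 [(5, 52), (6, 48), (7, 49), (8, 57), (9, 79), (10, 116), (11, 138), (12, 149), (13, 153), (14, 156), (15, 150), (16, 142), (17, 136), (18, 142), (19, 145), (20, 147), (21, 146), (22, 139), (23, 134), (24, 131), (25, 132), (26, 131), (27, 130), (28, 130), (29, 131), (30, 139), (31, 162), (32, 212), (33, 226), (34, 231), (35, 232), (36, 234), (37, 234), (38, 234), (39, 235)]
```

The tab reads about +0.63 relative to the handle. The jaw lip edge is at about x 22 mm, which is near fully loose (22.2 expected). I'll check with one more driving stroke, expecting it to block against the bolt stop.

```bash
python3 - <<'E'
from h import *
arm.gripper_to(0.05,10)
arm.move_to(hp(.71,130),hq(.71))
print(arm.move_linear(hp(.71),rate=.12,threshold=10))
arm.gripper_to(0,10); print(st())
print(swing(.71,-.38)); print(st()); r=swing(-.38,.76,rate=.06,th=18,n=12); print(r); print(st(),inv(readout.get_state()["tool_pos"]))
v=inv(readout.get_state()["tool_pos"])-[48,-160,0]; print(np.arctan2(-v[1],-v[0]))
E
```

```text
False
{'t': 30.38, 'p': array([ 0.4742, -0.2551,  0.0602]), 'F': array([-0.1,  1.2,  3. ]), 'w': 0.0195, 'q': array([-0.192,  0.449, -0.43 , -0.   , -0.692, -0.788])}
[(0.49, -1.9), (0.27, -1.6), (0.06, -0.5), (-0.16, -1.6), (-0.38, -0.0)]
{'t': 32.22, 'p': array([ 0.4688, -0.1312,  0.06  ]), 'F': array([-3.8,  2.1,  6.3]), 'w': 0.0198, 'q': array([ 6.100e-02,  3.820e-01, -5.560e-01, -1.000e-03, -6.330e-01,
       -2.125e+00])}
[(-0.28, 1.3), (-0.19, 1.4), (-0.09, 0.2), (0.0, -2.3), (0.1, -3.5), (0.19, -6.6), (0.29, -7.4), (0.38, -8.3), (0.48, -10.0), (0.57, -11.5), (0.67, -13.0), (0.76, -15.7)]
{'t': 36.32, 'p': array([ 0.4753, -0.2566,  0.0593]), 'F': array([-5. , 15.9, 10.9]), 'w': 0.0197, 'q': array([-0.197,  0.455, -0.419, -0.006, -0.704, -0.731])} [ -41.80657853 -239.46988369   59.3184011 ]
0.7244099106955133
```

```bash
python3 - <<'E'
from h import *
arm.gripper_to(.05); arm.move_linear(hp(.72,140),rate=.15)
arm.move_to([0.63,-0.10,0.33],down(np.pi/2-0.12)); arm.wait(0.2)
c,p,d=snap("wrist","c4"); np.savez("c4.npz",p=p,d=d,**c)
cv2.imwrite("pics/c4z.png",cv2.resize(p[0:200,150:420,::-1],None,fx=2.9,fy=2.9,interpolation=cv2.INTER_CUBIC))
hsv=cv2.cvtColor(p,cv2.COLOR_RGB2HSV)
P=big((abs(hsv[...,0].astype(int)-14)<5)&(hsv[...,1]>150),(190,145,260,195)); X=inv(ray(c,P.mean(0),.090)[0]); v=X-[48,-160,0]; print("tab",np.arctan2(v[1],v[0]),np.hypot(*v[:2]))
g=big(hsv[...,2]<50,(100,0,205,110)); X=np.array([inv(x) for x in ray(c,g,.06)]); r=cv2.minAreaRect(X[:,:2].astype(np.float32)); v=np.array(r[0])-[48,-160]; print("handle",r,np.arctan2(-v[1],-v[0]))
for y in(-52,52):
  for f in("c3.npz","c4.npz"):
    c,p,d=load(f); xs,q=prof(c,p,y,26,5,32); print(y,f,q.tolist())
E
```

```text
tab 0.657554182761982 34.84914302379878
handle ((-87.2593994140625, -169.08766174316406), (10.76111125946045, 81.24430847167969), 85.24930572509766) 0.06708609198743037
-52 c3.npz [68, 71, 73, 75, 75, 75, 75, 76, 75, 75, 80, 104, 126, 141, 148, 148, 146, 141, 138, 137, 136, 134, 136, 137, 138, 137, 137]
-52 c4.npz [70, 73, 77, 76, 75, 76, 76, 77, 75, 77, 84, 109, 130, 147, 155, 153, 149, 145, 142, 141, 141, 144, 142, 141, 141, 141, 142]
52 c3.npz [65, 69, 74, 73, 74, 74, 73, 73, 74, 75, 77, 98, 122, 142, 149, 150, 146, 141, 135, 132, 132, 130, 130, 131, 130, 131, 132]
52 c4.npz [67, 73, 77, 78, 77, 76, 77, 76, 75, 75, 81, 102, 126, 147, 155, 157, 154, 146, 141, 138, 137, 136, 136, 135, 134, 136, 138]
```

View pics/c4z.png

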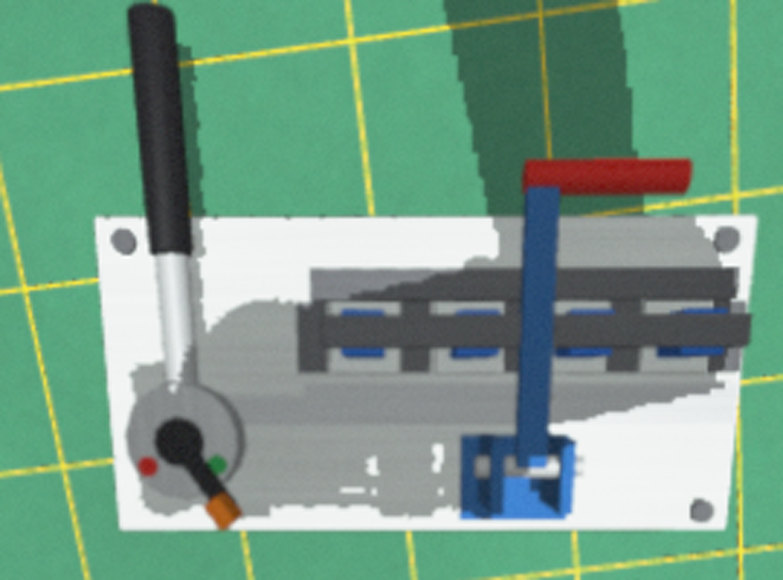

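The handle sprang back to about 0.07 and the jaw lip hasn't moved since the last look, so the bolt is at its stop and fully loose. The handle was driving against the stop, with force rising from where it bit. Now I'll open the clamp.

```bash
python3 - <<'E'
from h import *
q=down(YAW+np.pi)
C=lambda th,dz=0: fx(60-122*np.cos(th),38,62+122*np.sin(th)+dz+3+ (2 if 0 else 0))
t0=np.arcsin(4/122)
for th in np.linspace(t0,1.8,8):
    if planner.solve_ik(C(th),q) is None: print("noik",th)
arm.gripper_to(.040,12)
arm.move_to(C(t0,70),q); print(st())
print(arm.move_linear(C(t0,0),rate=.1,threshold=10),st())
arm.gripper_to(0,12); print(st())
for th in np.linspace(t0,1.80,10)[1:]:
    r=arm.move_linear(C(th),rate=.15,threshold=25); print(round(th,2),r,st()["F"],st()["w"])
    if r: break
E
```

```text
{'t': 40.88, 'p': array([0.4896, 0.0215, 0.1397]), 'F': array([ 0.3, -0.5,  1. ]), 'w': 0.0401, 'q': array([ 0.376,  0.266, -0.465,  0.001, -0.838, -0.497])}
False {'t': 41.73, 'p': array([0.4891, 0.0214, 0.0695]), 'F': array([0.2, 0.2, 0.7]), 'w': 0.0402, 'q': array([ 0.376,  0.37 , -0.542,  0.   , -0.658, -0.496])}
{'t': 42.32, 'p': array([0.4871, 0.0213, 0.069 ]), 'F': array([-4.6,  2.2,  4.4]), 'w': 0.0138, 'q': array([ 0.377,  0.369, -0.544, -0.001, -0.66 , -0.496])}
0.23 False [-5.1  3.2  1. ] 0.0133
0.43 False [-8.   4.3  1.9] 0.0133
0.62 False [-11.4   7.3   6.9] 0.0135
0.82 False [-16.7   8.3  16.3] 0.0139
1.01 False [-11.6   2.   16. ] 0.0137
1.21 False [-5.1 -2.6 11.2] 0.0132
1.41 False [-1.9 -2.2  7.8] 0.0135
1.6 False [ 0.2 -2.9  4.9] 0.0135
1.8 False [ 1.3 -4.3  4.6] 0.0138
```

```bash
python3 - <<'E'
from h import *
s=readout.get_state()["tool_pos"]; print(inv(s))
arm.gripper_to(.045); arm.move_linear(s+[0,0,.09],rate=.15); arm.wait(.3)
arm.move_to([0.60,-0.04,0.35],down(np.pi/2-0.12)); arm.wait(0.2)
c,p,d=snap("wrist","d1"); np.savez("d1.npz",p=p,d=d,**c)
c,p,d=snap("top","d1t",(170,180,370,280),4); np.savez("d1t.npz",p=p,d=d,**c); print(st())
E
```

```text
[ 88.97412245  37.496421   184.33540941]
{'t': 48.62, 'p': array([ 0.6   , -0.0399,  0.3498]), 'F': array([-0.2,  0.6,  0. ]), 'w': 0.0449, 'q': array([ 0.203,  0.293,  0.134,  0.   , -1.411, -1.893])}
```

View pics/d1.png

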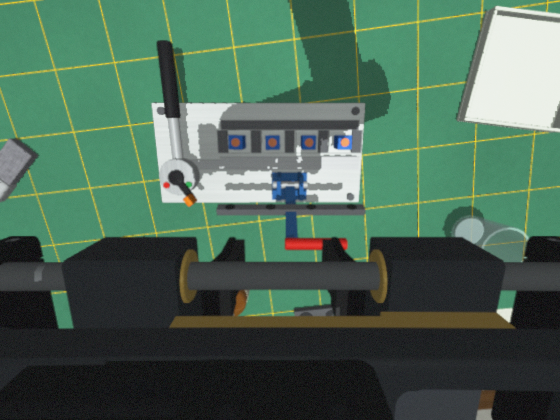

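View pics/d1t.png

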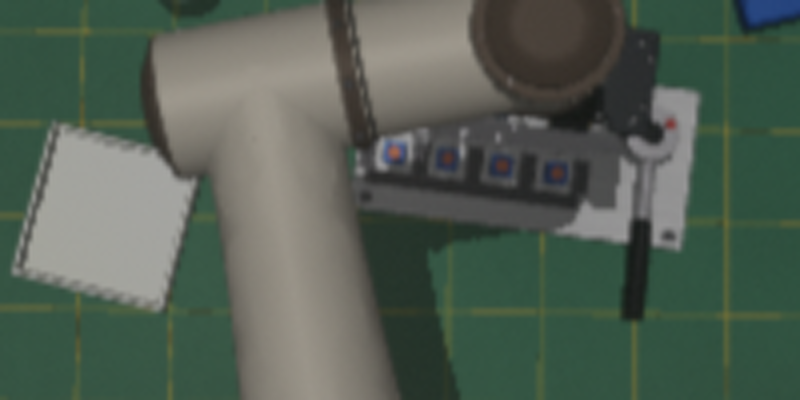

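The clamp is open, with the red bar back at about (315, 243) in the wrist view. Four copper dots show at (236,143), (272,143), (309,143) and (345,142). The tray has shifted compared with the first top view, so I'll measure both now.

```bash
cat >> h.py <<'E'
def tray(c,p,box=None,excl=None):
    hsv=cv2.cvtColor(p,cv2.COLOR_RGB2HSV); m=((hsv[...,1]<60)&(hsv[...,2]>95)).astype(np.uint8)
    uv=proj(c,[[.47,.34,.02]])[0] if excl is None else excl
    best=None; cs,_=cv2.findContours(cv2.morphologyEx(m,cv2.MORPH_CLOSE,np.ones((5,5),np.uint8)),0,2)
    for k in cs:
        if cv2.contourArea(k)<300: continue
        X=ray(c,k[:,0],.022)[:,:2].astype(np.float32)*1000; r=cv2.minAreaRect(X)
        if 135<min(r[1]) and max(r[1])<168: best=r
    return best
E
python3 - <<'E'
from h import *
c,p,d=load("d1.npz"); hsv=cv2.cvtColor(p,cv2.COLOR_RGB2HSV)
m=(((hsv[...,0]<16))&(hsv[...,1]>90)&(hsv[...,2]>60)).astype(np.uint8); m[:125]=0;m[160:]=0;m[:,:220]=0;m[:,365:]=0
n,l,s,ce=cv2.connectedComponentsWithStats(m)
for i in range(1,n):
    if s[i,4]>15: print(ce[i].round(1),s[i,4],inv(ray(c,ce[i],.058)[0]).round(1))
# clamp angle
m=((hsv[...,0]<5)&(hsv[...,1]>180)&(hsv[...,2]>120)).astype(np.uint8);m[:230]=0;m[255:]=0;v,u=np.nonzero(m);print("bar",inv(ray(c,(u.mean(),v.mean()),.175)[0]))
# hover over the tray for a view
arm.move_to([0.55,0.36,0.30],down(np.pi/2-.27)); arm.wait(.2)
c,p,d=snap("wrist","e1"); np.savez("e1.npz",p=p,d=d,**c); print(tray(c,p))
E
```

```text
[235. 142.] 45 [ -0.5 -77.3  58. ]
[272.  142.1] 44 [ -0.4 -25.   58. ]
[308.6 142. ] 42 [-0.4 27.  58. ]
[344.4 141.8] 49 [-0.7 77.6 58. ]
bar [108.07842505  19.81454934 175.        ]
((490.74176025390625, 330.5196838378906), (150.72488403320312, 150.63143920898438), 76.11181640625)
```

View pics/e1.png

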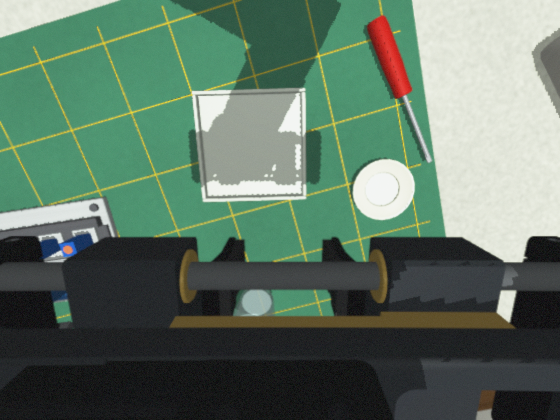

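Dots land on the nests to within 1 mm. The tray fits as 150.7 x 150.6 mm, centred at (0.491, 0.331) with yaw -0.24. I'll pick and place the first block with checks.

```bash
cat >> h.py <<'E'
def pick(y):
    q=down(YAW+np.pi/2); arm.gripper_to(.036,25)
    arm.move_to(fx(-.5,y,125),q); r=arm.move_linear(fx(-.5,y,51),rate=.12,threshold=10)
    arm.gripper_to(0,25); w=st()["w"]; arm.move_linear(fx(-.5,y,75),rate=.06,threshold=12); arm.move_linear(fx(-.5,y,200),rate=.2)
    print("pick",y,r,w,st())
def look(tag,yaw=-.24,ctr=(.491,.331)):
    arm.move_to([ctr[0]+.06,ctr[1]+.03,0.30],down(np.pi/2+yaw)); arm.wait(.15)
    c,p,d=snap("wrist",tag); np.savez(tag+".npz",p=p,d=d,**c); r=tray(c,p); print(tag,r,st()["w"]); return r
def place(r,i,j,o=32):
    a=np.radians(r[2])-np.pi/2
    while a<-np.pi/4: a+=np.pi/2
    while a>np.pi/4: a-=np.pi/2
    Rt=np.array([[np.cos(a),-np.sin(a)],[np.sin(a),np.cos(a)]]); P=(np.array(r[0])+Rt@np.array([i*o,j*o]))/1000
    q=down(a+np.pi/2); arm.move_to([*P,.12],q); w=st()["w"]; arm.move_linear([*P,.056],rate=.12)
    h=arm.move_linear([*P,.0435],rate=.03,threshold=5); s=st(); print("place",P.round(4),a,"w",w,"hit",h,s)
    arm.gripper_to(.036); arm.move_linear([*P,.15],rate=.15); return s
E
python3 - <<'E'
from h import *
pick(78)
r=look("e2")
assert r is not None and .017<st()["w"]<.023
place(r,-1,1)
look("e3")
E
```

```text
pick 78 False 0.0195 {'t': 54.75, 'p': array([0.5532, 0.0535, 0.1986]), 'F': array([-0.1, -0.3, -1.3]), 'w': 0.0198, 'q': array([ 3.880e-01,  3.070e-01, -2.300e-01, -1.000e-03, -1.036e+00,
       -2.078e+00])}
e2 ((490.54071044921875, 330.53955078125), (150.782470703125, 149.83880615234375), 76.11913299560547) 0.0198
place [0.4672 0.3693] -0.24226683225812673 w 0.0197 hit True {'t': 58.09, 'p': array([0.4672, 0.3695, 0.0446]), 'F': array([-0.9, -1.2,  3.7]), 'w': 0.0198, 'q': array([ 0.941,  0.545, -0.297,  0.   , -0.728, -2.754])}
e3 ((491.00115966796875, 330.3309631347656), (151.06163024902344, 149.595703125), 76.28723907470703) 0.0362
```

```bash
python3 -c "
import cv2;a=cv2.imread('pics/e2.png');b=cv2.imread('pics/e3.png');import numpy as np;cv2.imwrite('pics/e23.png',np.hstack([a[:300,140:540],b[:300,140:540]]))"
```

```text
(no output)
```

View pics/e23.png

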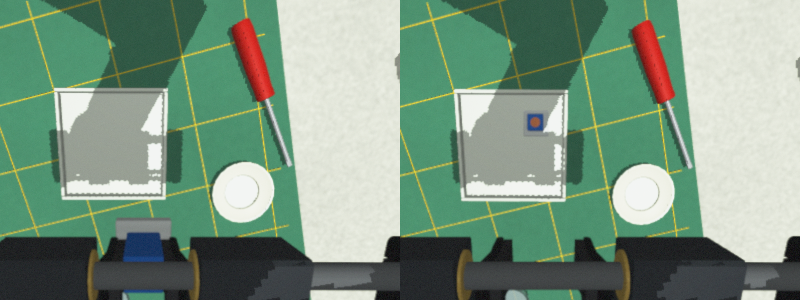

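The first block stands upright in the tray with its dot at (535, 122). I'll do the same for the others, checking each time.

```bash
python3 - <<'E'
from h import *
for k,(y,i,j) in enumerate([(26,-1,-1),(-26,1,1)]):
    pick(y); r=look(f"f{k}")
    assert r is not None and .017<st()["w"]<.023
    place(r,i,j)
look("f9")
E
python3 -c "
import cv2;a=cv2.imread('pics/f1.png');b=cv2.imread('pics/f9.png');import numpy as np;cv2.imwrite('pics/f_.png',np.hstack([a[:300,140:540],b[:300,140:540]]))"
```

```text
pick 26 False 0.0199 {'t': 64.74, 'p': array([0.547 , 0.002 , 0.1986]), 'F': array([-0.2,  0.2, -1.9]), 'w': 0.02, 'q': array([ 3.00e-01,  2.93e-01, -2.51e-01, -1.00e-03, -1.03e+00, -1.99e+00])}
f0 ((490.8882751464844, 330.5154724121094), (150.7725372314453, 149.88568115234375), 75.90980529785156) 0.0196
place [0.4521 0.3073] -0.24592028979955205 w 0.0198 hit True {'t': 68.3, 'p': array([0.4522, 0.3075, 0.0446]), 'F': array([-0.4, -0.3,  4.4]), 'w': 0.0199, 'q': array([ 0.894,  0.483, -0.423,  0.   , -0.665, -2.71 ])}
pick -26 False 0.0196 {'t': 73.92, 'p': array([ 0.5408, -0.0496,  0.1986]), 'F': array([-0.8,  0.2, -1.1]), 'w': 0.0199, 'q': array([ 2.070e-01,  2.860e-01, -2.600e-01, -1.000e-03, -1.027e+00,
       -1.897e+00])}
f1 ((490.67041015625, 330.6654357910156), (151.0778350830078, 149.9226531982422), 76.1209945678711) 0.0196
place [0.5294 0.3541] -0.24223434169282787 w 0.0196 hit True {'t': 77.55, 'p': array([0.5295, 0.3542, 0.0446]), 'F': array([-1.5, -0.3,  3.8]), 'w': 0.02, 'q': array([ 0.843,  0.599, -0.187,  0.   , -0.785, -2.656])}
f9 ((491.01611328125, 330.38330078125), (150.58587646484375, 150.8253631591797), 76.0140609741211) 0.0362
```

View pics/f_.png

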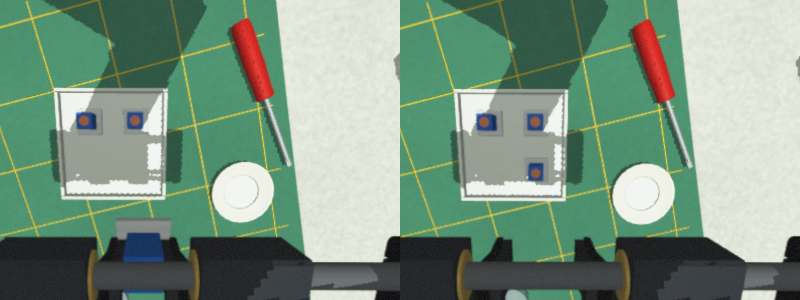

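```bash
python3 - <<'E'
from h import *
pick(-78); r=look("g0")
assert r is not None and .017<st()["w"]<.023
place(r,1,-1)
look("g1")
c,p,d=load("g1.npz"); cv2.imwrite("pics/g1z.png",cv2.resize(p[70:220,170:340,::-1],None,fx=3.5,fy=3.5,interpolation=cv2.INTER_CUBIC))
hsv=cv2.cvtColor(p,cv2.COLOR_RGB2HSV); m=((hsv[...,0]<16)&(hsv[...,1]>90)&(hsv[...,2]>60)).astype(np.uint8); m[:90]=0;m[205:]=0;m[:,:190]=0;m[:,310:]=0
n,l,s,ce=cv2.connectedComponentsWithStats(m)
for i in range(1,n):
    if s[i,4]>10: X=ray(c,ce[i],.051)[0]; dp=deproj(c,d,[ce[i]])[0]; print(X.round(4),"depth z",dp[2].round(4))
arm.move_to([0.56,-0.02,0.36],down(np.pi/2-0.12)); arm.wait(.3); snap("wrist","g2"); snap("scene","g3"); print(st())
E
```

```text
pick -78 False 0.0198 {'t': 84.45, 'p': array([ 0.5345, -0.101 ,  0.1986]), 'F': array([ 0. ,  0.5, -1.7]), 'w': 0.0198, 'q': array([ 1.110e-01,  2.880e-01, -2.580e-01, -1.000e-03, -1.027e+00,
       -1.801e+00])}
g0 ((490.6801452636719, 330.68408203125), (151.29379272460938, 149.9371337890625), 76.1245346069336) 0.0198
place [0.5141 0.2919] -0.24217255635553792 w 0.0197 hit True {'t': 88.29, 'p': array([0.5142, 0.2921, 0.0446]), 'F': array([-0.7, -1.3,  3.9]), 'w': 0.0199, 'q': array([ 0.79 ,  0.539, -0.309,  0.   , -0.723, -2.603])}
g1 ((490.95965576171875, 330.64581298828125), (151.3330841064453, 149.9453582763672), 75.62141418457031) 0.036
[0.4519 0.3078 0.051 ] depth z 0.0525
[0.467  0.3699 0.051 ] depth z 0.0516
[0.5137 0.2925 0.051 ] depth z 0.0516
[0.5293 0.3545 0.051 ] depth z 0.0511
{'t': 92.53, 'p': array([ 0.5601, -0.0196,  0.3598]), 'F': array([-0.3, -0.9, -0. ]), 'w': 0.0359, 'q': array([ 0.254,  0.216,  0.054,  0.   , -1.409, -1.944])}
```

View pics/g1z.png

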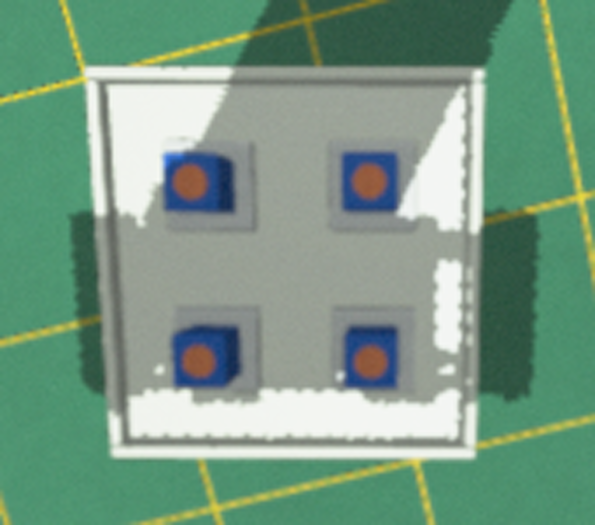

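View pics/g2.png

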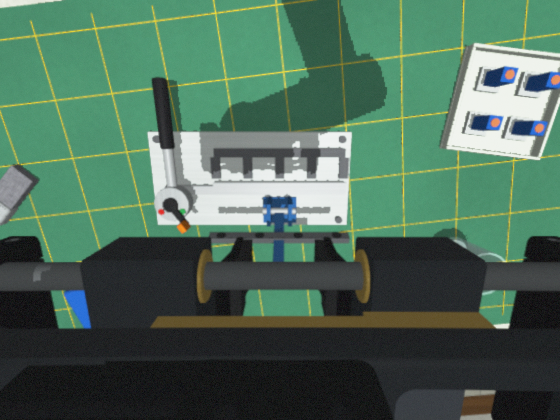

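View pics/g3.png

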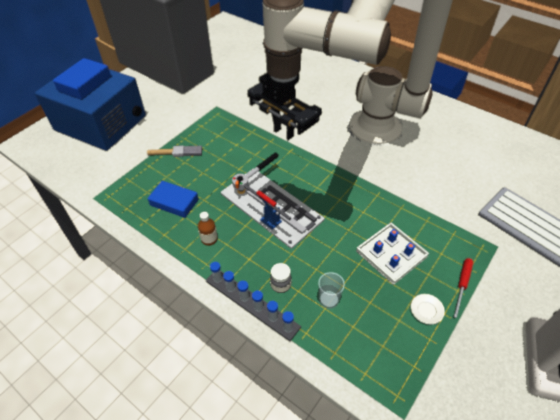

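```bash
python3 - <<'E'
from h import *
arm.finish_job(); print(st())
E
```

```text
the job is handed in; nothing more can be done
the job is handed in; nothing more can be done
```

The job is done and handed in at about 93 s of the 210 s allowed. All four nests held a block, and all four blocks are now in the white tray.

**What I did, in order**
- **Tab:** flipped over to the green dot; it measured about +0.63 rad relative to the handle.
- **Bolt:** loosened with three strokes, plus a fourth as a check, with the clamp closed throughout.
- **Clamp:** lifted past centre and released. It stayed open against its stop, with the grip bar at about fixture x 108 mm.
- **Blocks:** picked from the nests and set down in a 2 x 2 pattern. I measured the tray again before each placing, because it had been knocked a few centimetres earlier in the run.

**Last checks**
- **Blocks upright:** all four copper dots are at the planned spots to within about 1 mm. Their tops are 51–52.5 mm above the bench, against 51 mm expected for blocks standing flat on the floor.
- **Rest of the bench:** the nests are empty and the clamp is open. The other things on the bench look unmoved in the picture, but I did not measure them.

**What was less clear**
- **Bolt fully loose:** I judged this indirectly. The jaw lip edge read about 22 mm (22.2 mm expected) and did not move on the check stroke. On that stroke the force kept rising to about 16 N, and the handle sprang back to about 0.07 rad on release. I took this as the bolt stop giving a little.
- **Clamp force:** lifting the clamp needed up to about 25 N at the tool, more than the 1.5 N stated, probably because the pads gripped the bar as it turned. This was well below the force limits.

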